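# Gather the grinding balls in the tray's corner by the jar

## Robot

A 7-joint arm with a two-finger parallel gripper is mounted at the origin on the work surface. World frame = base frame: x ahead of the robot, y to its left, z up, the work surface at z = 0. Lengths are in m, angles in rad, forces in N, time in s.
With the tool pointing down it reaches from about 0.35 to 0.9 m from the base axis. Payload 19.9 kg.
Tool frame: the origin (TCP) lies on the front face of the gripper's body, between the roots of the fingers; the fingertips stand 97 mm ahead of it and the grasp point (between the pads) lies 78 mm ahead of it; z points along the fingers, y is the line along which they close (so a half turn about z gives the same grasp; the last joint's range is limited). The gripper opens to 94 mm and grips with 3 to 60 N. Pads are 16 mm wide; open, the fingers measure 119 mm over their backs; the gripper's body (75 mm by 177 mm) begins 78 mm behind the grasp point.
Start: joints at [1.202, 0.417, -0.01, 1.614, 0.005, 1.111, -0.053], TCP at [0.201, -0.592, 0.303] pointing down, gripper open.
Joint ranges: [-2.81, 2.81], [-0.39, 2.02], [-1.27, 1.25], [0.06, 2.57], [-1.19, 4.33], [0.19, 2], [-2.82, 2.82]. Speed limits (rad/s): [1.89, 1.89, 2.39, 2.39, 3.01, 3.01, 3.01].

## Interface

Orientations are given as a rotation vector (axis times angle).
In Python, from cell import * gives the robot as it stands.
- The arm moves only by the tool arm_command, never from a script. Its arguments are lists of equal length, an entry for each row: "delta_pos": the shift along the tool's x, y, z in units of 40 mm (1.0 is 40 mm), a list of three; "spin": the turn about the tool's z in units of 6 degrees (1.0 is 6 degrees). In form: {"delta_pos": [[dx, dy, dz], ...], "spin": [spin, ...]}. A call has 1 to 12 rows; each row is the pose to reach, as a shift and turn from the pose commanded when the call began, along the tool's axes at that moment; what a row does not reach only later rows make up. A row lasts 1/12 s, in which the tool goes at most 41.7 mm and 7.16 degrees, less where a joint would pass 70% of its speed; a pose out of reach is approached as far as the arm can. A call with a gripper value outside its range is refused whole. "gripper" is the opening, from 0 (shut) to 1 (fully open), set as the call begins (left out, the last holds). The fingers move at their own pace and stop on an object; the grip force is fixed at half the most. Time passes only in rows, so rows that repeat a pose let the fingers close. It gives the time, the measured TCP pose, the force, the opening and the grip force at its end, in the units of the state.
- observe(): the state, without advancing time (a new reading comes with each control period).
- camera(name): name is "side" or "top"; returns the picture (400x640x3 uint8, red, green, blue); there is no depth.
- get_calibration(name): a dict with "vertical_fov" (degrees; the focal length in pixels is half the picture's height over the tangent of half this angle, whatever the lens; pixels are square), "cx", "cy" (the principal point, pixels), "world_from_camera" (4x4, takes a point from camera to world coordinates). Camera axes: x right, y down, z forward; pixel columns grow to the right and rows downward; lengths in m; the calibration is good to about 2 mm. A picture is of the moment at which its call begins. get_calibration takes no time and is no camera call.
- sign_off(): hands the job in; it is judged then, once.
The state is a dict: "time": time; "qpos": joint angles; "joint_velocities": joint speeds; "joint_torque": joint torques, N m; "tcp_pos": TCP position; "tcp_rot": TCP orientation; "wrist_force": force on the tool from outside, world axes, zero at the start; "ft_torque": the same for the moment, N m; "finger_gap": opening from 0.0 (shut) to 1.0 (fully open); "finger_force": force on a finger pad.
Only numpy, scipy, OpenCV 4.12 (cv2) and the standard library are available. Lean on these libraries where they do the work, as an engineer would, in place of code of your own. Each camera call takes 0.05 s, during which the arm holds its last target. There are 200 camera calls.

## Task

Take the tray of grinding balls by its upright grip plate, lift it clear of the bench and tilt it until all eight balls have rolled together into one corner: the corner at the end opposite the grip plate, on the side where the open jar stands, so that a colleague can scoop them out into the jar. Finish while holding the tray there, still, clearly tilted and carried by the gripper alone, with all balls gathered in that corner; do not put it down. Spill none, and leave the jar, the capped bottle, the spatula and the vial where they stand.

Things in the scene. Friction and masses are not known exactly. Their poses are not given: they have to be found in the camera images.
- tray: shallow open rectangular tray of grey plastic, outside 220 long (its x) x 170 wide (its y) x 45 mm high, walls and floor 5 mm thick, 0.24 to 0.38 kg empty, loose on the bench. Origin: centre of its underside; z up; x points away from the robot (within 0.4 rad), y to the robot's left. On its near end (-x) it carries an upright grip plate
- tray_grip (a point): point to grip on the tray's grip plate: an upright flat plate on the outside of the near end wall, 10 mm thick (along the tray's x), 70 mm wide (along its y), rising to 97 mm above the tray's underside; this point is in mid-thickness, 78 mm above the underside, at x = -115 mm in the tray frame. The fingers go over it from above, closing along the tray's x, one on either side
- tray_left (a point): inner far left corner of the tray, on its inner floor: tray frame (105, 80, 5) mm, at the end away from the grip plate
- tray_right (a point): inner far right corner of the tray, on its inner floor: tray frame (105, -80, 5) mm, at the end away from the grip plate
- jar: open white plastic jar without a lid, 84 mm across the rim, 95 mm high, standing either to the left (y about +0.35 m) or to the right (y about -0.35 m) of the tray. Origin: centre of its underside
- bottle: closed white plastic bottle with cap and blank label, 68 mm across, 150 mm high, standing on the other side of the tray from the jar; a bystander. Origin: centre of its underside
- spatula: steel spatula with a wooden handle, about 200 mm long, lying crosswise beyond the tray; a bystander. Origin: on its underside, near mid-length; its x axis points from handle to blade
- vial: small amber glass vial with black cap, 36 mm across, 60 mm high, standing beyond the tray on the left; a bystander. Origin: centre of its underside
- ball1: one of eight equal white ceramic grinding balls, 22 mm across, 21 g, that roll freely on the tray's floor, scattered at the start. Origin: its centre
- ball2: one of eight equal white ceramic grinding balls, 22 mm across, 21 g, that roll freely on the tray's floor, scattered at the start. Origin: its centre
- ball3: one of eight equal white ceramic grinding balls, 22 mm across, 21 g, that roll freely on the tray's floor, scattered at the start. Origin: its centre
- ball4: one of eight equal white ceramic grinding balls, 22 mm across, 21 g, that roll freely on the tray's floor, scattered at the start. Origin: its centre
- ball5: one of eight equal white ceramic grinding balls, 22 mm across, 21 g, that roll freely on the tray's floor, scattered at the start. Origin: its centre
- ball6: one of eight equal white ceramic grinding balls, 22 mm across, 21 g, that roll freely on the tray's floor, scattered at the start. Origin: its centre
- ball7: one of eight equal white ceramic grinding balls, 22 mm across, 21 g, that roll freely on the tray's floor, scattered at the start. Origin: its centre
- ball8: one of eight equal white ceramic grinding balls, 22 mm across, 21 g, that roll freely on the tray's floor, scattered at the start. Origin: its centre
Mind the look-alikes: they are no part of the job. What is shaped like the jar but brown, green or turquoise is not meant.

How it is judged:
At the end, for the whole second after the job is handed in: Tray in the fingers (over 1.5 N), both far inner corners over 12 mm up, tilted 0.15 to 0.75 rad, under 30 mm/s, touching no bystander; all eight balls inside it, centres within 120 mm of the far corner on the jar's side (tray_left if jar y > 0, else tray_right) (angle between tray's own z axis and vertical between 0.15 and 0.75 rad and contact force between the fingers and tray above 1.5 N and height (world z) of each of tray_left, tray_right above 0.012 m and linear speed of tray below 0.03 m/s and contact force between tray and jar below 0.2 N and contact force between tray and bottle below 0.2 N and contact force between tray and spatula below 0.2 N and contact force between tray and vial below 0.2 N and z of each of ball1, ball2, ball3, ball4, ball5, ball6, ball7, ball8 in the frame of tray above 0.005 m and x of each of ball1, ball2, ball3, ball4, ball5, ball6, ball7, ball8 in the frame of tray below 0.105 m and y of ball1 in the frame of tray between -0.08 and 0.08 m and y of ball2 in the frame of tray between -0.08 and 0.08 m and y of ball3 in the frame of tray between -0.08 and 0.08 m and y of ball4 in the frame of tray between -0.08 and 0.08 m and y of ball5 in the frame of tray between -0.08 and 0.08 m and y of ball6 in the frame of tray between -0.08 and 0.08 m and y of ball7 in the frame of tray between -0.08 and 0.08 m and y of ball8 in the frame of tray between -0.08 and 0.08 m and ((world y of jar above 0 m and distance between each of ball1, ball2, ball3, ball4, ball5, ball6, ball7, ball8 and tray_left below 0.12 m) or (world y of jar below 0 m and distance between each of ball1, ball2, ball3, ball4, ball5, ball6, ball7, ball8 and tray_right below 0.12 m))); the arm keeps its last pose, push and grip.
It fails at once if the jar is moved by more than 30 mm (distance of jar from where it was at the start of the episode above 0.03 m).
It fails at once if the bottle is moved by more than 30 mm (distance of bottle from where it was at the start of the episode above 0.03 m).
It fails at once if the spatula is moved by more than 30 mm (distance of spatula from where it was at the start of the episode above 0.03 m).
It fails at once if the vial is moved by more than 30 mm (distance of vial from where it was at the start of the episode above 0.03 m).
It also fails if it takes over 58 s, if anything falls off the work surface, if the arm or the gripper's body presses on something with over 40 N, if the wrist force passes 120 N, or if a joint passes its speed limit or range.

## Working session

There is one attempt and no reset: what is moved stays moved. The work goes in short steps, Python scripts to look and compute and a tool call to move; the robot and the scene stay as the last step left them, time stands still between calls to the robot, and variables do not carry over. Pictures are saved under pics/ and viewed, at most 10 in all, crops included, and the job is handed in when it is done.

Besides the shell and the picture viewer there is one more tool, called after "Request:" by a JSON object that holds its "op" and its "data", one argument or row to a line. arm_command: Moves the arm, as the interface text tells. Its arguments: {"type":"object","properties":{"delta_pos":{"type":"array"},"spin":{"type":"array"},"gripper":{"type":"number"}},"required":["delta_pos","spin"]}

```bash
mkdir -p pics; ls; python3 - <<'E'
from cell import *
import cv2,numpy as np
for n in("top","side"):
    cv2.imwrite(f"pics/{n}0.png",camera(n)[:,:,::-1]); c=get_calibration(n); print(n,c)
s=observe(); print(s["tcp_pos"],s["tcp_rot"],s["time"])
E
```

```text
pics
top {'vertical_fov': 51.81088410551083, 'cx': 322.9021000318796, 'cy': 202.54047308437694, 'world_from_camera': array([[-1.55025543e-02, -9.96871263e-01,  7.75071291e-02,
         5.45843786e-01],
       [-9.99879793e-01,  1.54763894e-02, -9.38274552e-04,
        -6.80006988e-02],
       [-2.64191572e-04, -7.75123579e-02, -9.96991356e-01,
         1.08146815e+00],
       [ 0.00000000e+00,  0.00000000e+00,  0.00000000e+00,
         1.00000000e+00]])}
side {'vertical_fov': 51.047839383016566, 'cx': 318.05509096244333, 'cy': 207.04822998223653, 'world_from_camera': array([[-0.89582104, -0.25582339,  0.3633993 ,  0.18973513],
       [-0.44440821,  0.51115475, -0.73567803,  0.79021782],
       [ 0.00245037, -0.8205335 , -0.57159319,  0.75248177],
       [ 0.        ,  0.        ,  0.        ,  1.        ]])}
[ 0.20115376 -0.59152617  0.30211149] [-3.09848804e+00 -5.12463085e-01  3.90591311e-04] 0.1
```

View pics/top0.png

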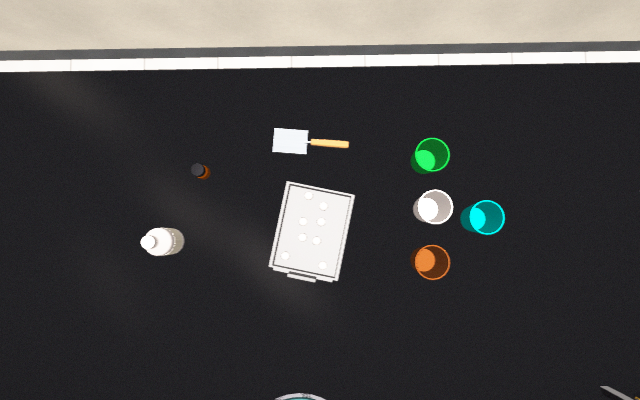

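View pics/side0.png

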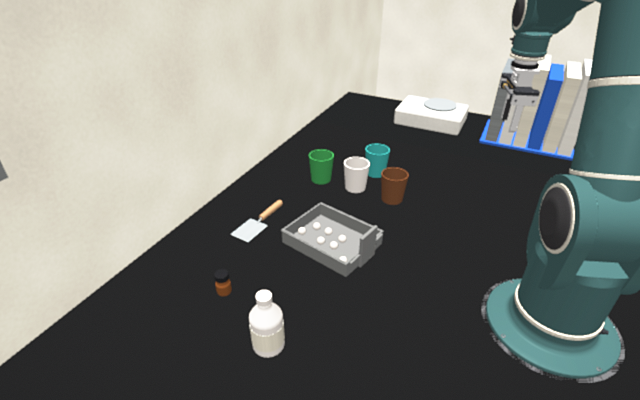

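Top view: the tray has rim corners near (287,182), (354,194), (337,280) and (269,268), with the grip plate at about (301,278). Jar candidates are white (435,207), green (432,155), turquoise (487,217) and brown (432,262). I choose the white one, which stands on the right (y<0), so the target is tray_right. The bottle (white and capped, at (160,242)) is on the left. There is only one tray.

```bash
cat > h.py <<'E'
from cell import *
import cv2,numpy as np
def ray(n,uv,z):
    c=get_calibration(n); f=200/np.tan(np.radians(c["vertical_fov"])/2); M=c["world_from_camera"]
    d=M[:3,:3]@np.array([(uv[0]-c["cx"])/f,(uv[1]-c["cy"])/f,1]); o=M[:3,3]
    return o+d*(z-o[2])/d[2]
def proj(n,p):
    c=get_calibration(n); f=200/np.tan(np.radians(c["vertical_fov"])/2); q=np.linalg.inv(c["world_from_camera"])@np.append(p,1)
    return np.array([c["cx"]+f*q[0]/q[2],c["cy"]+f*q[1]/q[2]])
E
python3 - <<'E'
from h import *
im=cv2.imread("pics/top0.png"); g=im.min(2)
m=np.zeros_like(g); m[172:292,258:366]=(g[172:292,258:366]>75)
cs=max(cv2.findContours(m,cv2.RETR_EXTERNAL,cv2.CHAIN_APPROX_NONE)[0],key=cv2.contourArea)
print(cv2.approxPolyDP(cs,4,True).reshape(-1,2).tolist())
m2=cv2.morphologyEx(m,cv2.MORPH_OPEN,np.ones((25,25)))
r=cv2.minAreaRect(cv2.findNonZero(m2)); print(r)
B=[ray("top",p,0.045) for p in cv2.boxPoints(r)]
print(np.round(B,4)); c=np.mean(B,0); print("c",c)
print([float(np.linalg.norm(B[i]-B[i-1])) for i in range(4)])
for n,p,z in(("jar",(435,207),.095),("bottle",(149,243),.15),("green",(432,155),.095),("brown",(432,262),.095)): print(n,ray(n and "top",p,z).round(3))
print("plate top",ray("top",(301,278),.097))
x0,y0=225,150
cv2.imwrite("pics/crop0.png",cv2.resize(im[150:300,250:370],None,fx=4,fy=4,interpolation=cv2.INTER_CUBIC))
E
```

```text
[[286, 181], [268, 266], [288, 277], [337, 280], [354, 195]]
((310.8269348144531, 233.36537170410156), (71.19014739990234, 94.52796936035156), 11.309932708740234)
[[ 0.4532  0.0739  0.045 ]
 [ 0.6851  0.0257  0.045 ]
 [ 0.6468 -0.1505  0.045 ]
 [ 0.4162 -0.0994  0.045 ]]
c [ 0.55032543 -0.03756688  0.045     ]
[0.17720882423621742, 0.23686919902736417, 0.1803177613937567, 0.23623538258652588]
jar [ 0.608 -0.338  0.095]
bottle [0.533 0.324 0.15 ]
green [ 0.734 -0.335  0.095]
brown [ 0.477 -0.326  0.095]
plate top [ 0.44425522 -0.01437611  0.097     ]
```

View pics/crop0.png

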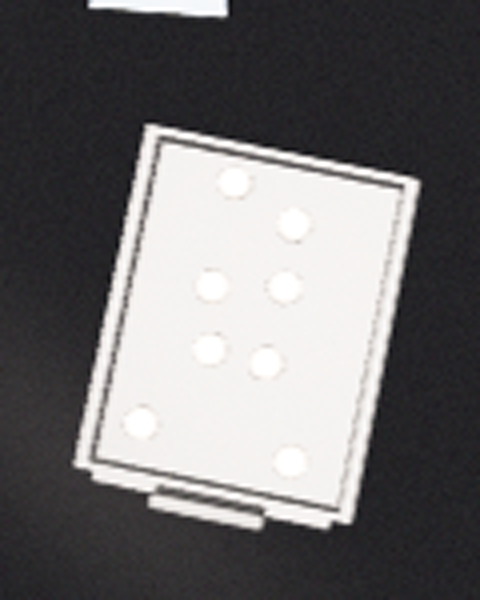

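```bash
python3 - <<'E'
from h import *
from scipy.spatial.transform import Rotation as R
c=lambda u,v:(250+u/4-.4,150+v/4-.4)
A,B,C,D=[ray("top",c(*p),.045) for p in((150,125),(418,180),(350,520),(78,466))]
print(A,B,C,D)
ex=A-D; ex2=B-C; ey=A-B; print([np.arctan2(e[1],e[0]) for e in(ex,ex2)],np.arctan2(-ey[0],ey[1]),np.linalg.norm(ey),np.linalg.norm(ex))
P=ray("top",c(207,511),.097); print("plate",P)
yaw=np.arctan2(-ey[0],ey[1]); X=np.array([np.cos(yaw),np.sin(yaw),0]); Y=np.array([-X[1],X[0],0])
ctr=(A+B)/2-.11*X; print("tray ctr",ctr,"grip from it",ctr-.115*X, "off y .022:",ctr-.115*X+.022*Y)
T=R.from_rotvec(observe()["tcp_rot"]).as_matrix(); print("tool axes\n",T.round(3))
E
```

```text
[0.68297458 0.02091818 0.045     ] [ 0.64532992 -0.14815811  0.045     ] [ 0.43356199 -0.10132009  0.045     ] [0.46947816 0.06769674 0.045     ]
[np.float64(-0.21569837902468544), np.float64(-0.21767188472730356)] -0.21907557208512504 0.17321636781431263 0.2185610967769596
plate [ 0.44576229 -0.01522093  0.097     ]
tray ctr [ 0.55678138 -0.03971395  0.045     ] grip from it [ 0.44453002 -0.0147213   0.045     ] off y .022: [0.44931122 0.00675287 0.045     ]
tool axes
 [[ 0.947  0.322 -0.   ]
 [ 0.322 -0.947  0.001]
 [-0.    -0.001 -1.   ]]
```

Request:
{"op": "arm_command", "data": {
  "delta_pos": [
    [0,0,-1],
    [0,0,-2],
    [0,0,-3],
    [0,0,-4],
    [0,0,-5],
    [0,0,-6],
    [0,0,-7],
    [0,0,-8],
    [0,0,-9],
    [0,0,-10],
    [0,0,-11],
    [0,0,-12]
  ],
  "spin": [0,0,0,0,0,0,0,0,0,0,0,0],
  "gripper": 0.6
}}

```text
time: 1.1
tcp_pos: [0.1969, -0.5781, 0.7335]
tcp_rot: [3.064, 0.508, 0.01]
wrist_force: [-0.8, -0.3, -0.5]
finger_gap: 0.599
finger_force: 0.0
```

Request:
{"op": "arm_command", "data": {
  "delta_pos": [
    [0,0,-1],
    [0,0,-2],
    [0,0,-3],
    [0,0,-4],
    [0,0,-4],
    [0,0,-4]
  ],
  "spin": [0,0,0,0,0,0]
}}

```text
time: 1.6
tcp_pos: [0.1816, -0.5346, 0.7689]
tcp_rot: [3.019, 0.499, 0.021]
wrist_force: [-0.2, 0.3, 0.2]
finger_gap: 0.598
finger_force: 0.0
```

```bash
python3 - <<'E'
from h import *
from scipy.spatial.transform import Rotation as R
s=observe(); print(s["qpos"],s["tcp_pos"],"\n",R.from_rotvec(s["tcp_rot"]).as_matrix().round(3))
E
```

```text
[ 1.02653917e+00  2.76296415e-01  2.64685837e-01  7.86793234e-01
 -8.21107707e-02  2.00317210e+00 -1.89796964e-03] [ 0.18163882 -0.53455245  0.76887789] 
 [[ 0.947  0.321  0.027]
 [ 0.322 -0.943 -0.078]
 [ 0.     0.083 -0.997]]
```

Request:
{"op": "arm_command", "data": {
  "delta_pos": [
    [0,0,-2],
    [0,0,-4],
    [0,0,-6],
    [0,0,-6],
    [0,0,-6],
    [0,0,-6]
  ],
  "spin": [0,0,0,0,0,0]
}}

```text
time: 2.1
tcp_pos: [0.1643, -0.4835, 0.8024]
tcp_rot: [2.97, 0.491, 0.033]
wrist_force: [0.2, -0.2, -0.0]
finger_gap: 0.597
finger_force: 0.0
```

```bash
python3 - <<'E'
from h import *
from scipy.spatial.transform import Rotation as R
s=observe(); print(s["qpos"],s["tcp_pos"],"\n",R.from_rotvec(s["tcp_rot"]).as_matrix().round(3))
E
```

```text
[ 0.89527928  0.16658361  0.38944077  0.84951712 -0.07449594  2.00314811
 -0.00307734] [ 0.1642659  -0.48348173  0.80236607] 
 [[ 0.947  0.319  0.043]
 [ 0.322 -0.938 -0.126]
 [ 0.     0.133 -0.991]]
```

Request:
{"op": "arm_command", "data": {
  "delta_pos": [
    [0.7,-0.6,0.5],
    [1.4,-1.2,1],
    [2.1,-1.8,1.5],
    [2.8,-2.4,2],
    [3.5,-3,2.5],
    [4.2,-3.6,3],
    [4.9,-4.2,3.5],
    [5.6,-4.8,4],
    [6.3,-5.4,4.5],
    [7,-6,5],
    [7,-6,5],
    [7,-6,5]
  ],
  "spin": [-0.6,-1.2,-1.8,-2.4,-3,-3.6,-4.2,-4.8,-5.4,-6,-6,-6]
}}

```text
time: 3.1
tcp_pos: [0.3622, -0.1924, 0.5706]
tcp_rot: [2.671, 1.39, -0.033]
wrist_force: [0.3, -1.0, 0.2]
finger_gap: 0.6
finger_force: 0.0
```

```bash
cat >> h.py <<'E'
from scipy.spatial.transform import Rotation as R
def st():
    s=observe(); T=R.from_rotvec(s["tcp_rot"]).as_matrix()
    print("t",s["time"],"q",np.round(s["qpos"],3),"p",s["tcp_pos"].round(4),"F",np.round(s["wrist_force"],1),"M",np.round(s["ft_torque"],2),"gap",s["finger_gap"],"\n",T.round(3),"yaw_y",np.arctan2(T[1,1],T[0,1]).round(4))
    return s,T
def move(target,yaw=None):
    s,T=st(); d=T.T@(np.array(target)-s["tcp_pos"])/.04; print("units",d.round(2))
    if yaw is not None: print("spin",-(yaw-np.arctan2(T[1,1],T[0,1]))/np.radians(6))
E
python3 -c "
from h import *
move((.449,.0026,.30),-.218)"
```

```text
t 3.1 q [ 0.457 -0.162 -0.086  1.688  0.088  1.531 -0.239] p [ 0.3622 -0.1924  0.5706] F [ 0.3 -1.   0.2] M [0.07 0.08 0.02] gap 0.5997739183471594 
 [[ 0.575  0.817  0.041]
 [ 0.814 -0.567 -0.125]
 [-0.079  0.105 -0.991]] yaw_y -0.6068
units [ 5.75 -1.7   6.19]
spin -3.7123223834915855
```

The commanded orientation keeps whatever lean the arm picks up at a joint limit. So I can build up a lean in the plane of the grip plate, grasp there, and later tilt the tray just by spinning. I'll adjust the lean first, well away from the scene.

Request:
{"op": "arm_command", "data": {
  "delta_pos": [
    [-1,-0.1,-0.25],
    [-2,-0.2,-0.5],
    [-3,-0.3,-0.75],
    [-4,-0.4,-1],
    [-5,-0.5,-1.25],
    [-6,-0.6,-1.5],
    [-7,-0.7,-1.75],
    [-8,-0.8,-2],
    [-9,-0.9,-2.25],
    [-10,-1,-2.5],
    [-10.6,-1,-2.5],
    [-10.6,-1,-2.5]
  ],
  "spin": [0,0,0,0,0,0,0,0,0,0,0,0]
}}

```text
time: 4.1
tcp_pos: [0.0752, -0.5056, 0.7003]
tcp_rot: [2.678, 1.375, -0.034]
wrist_force: [-0.0, 0.7, -1.1]
finger_gap: 0.598
finger_force: 0.0
```

```bash
python3 -c "
from h import *
move((-.36,-.36,.74))"
```

```text
t 4.1 q [ 0.827  0.06   0.594  1.209 -0.054  1.751  0.782] p [ 0.0752 -0.5056  0.7003] F [-0.   0.7 -1.1] M [ 0.1   0.05 -0.02] gap 0.5981079920874425 
 [[ 0.584  0.811  0.04 ]
 [ 0.808 -0.576 -0.127]
 [-0.08   0.106 -0.991]] yaw_y -0.6176
units [ -3.49 -10.81  -1.88]
```

Request:
{"op": "arm_command", "data": {
  "delta_pos": [
    [-0.3,-1,-0.2],
    [-0.6,-2,-0.4],
    [-0.9,-3,-0.6],
    [-1.2,-4,-0.8],
    [-1.5,-5,-1],
    [-1.8,-6,-1.2],
    [-2.1,-7,-1.4],
    [-2.4,-8,-1.6],
    [-2.7,-9,-1.8],
    [-3,-10,-1.9],
    [-3.5,-10.8,-1.9],
    [-3.5,-10.8,-1.9]
  ],
  "spin": [0,0,0,0,0,0,0,0,0,0,0,0]
}}

```text
time: 5.1
tcp_pos: [-0.359, -0.3592, 0.7404]
tcp_rot: [2.674, 1.381, -0.032]
wrist_force: [1.4, -0.8, -0.1]
finger_gap: 0.605
finger_force: 0.0
```

```bash
python3 -c "
from h import *
move((-.36,-.36,1.04))"
```

```text
t 5.1 q [ 1.475  0.209  1.174  1.06  -0.35   1.952  1.881] p [-0.359  -0.3592  0.7404] F [ 1.4 -0.8 -0.1] M [ 0.04 -0.09  0.02] gap 0.6053149213535278 
 [[ 0.581  0.813  0.042]
 [ 0.81  -0.572 -0.126]
 [-0.079  0.107 -0.991]] yaw_y -0.6132
units [-0.62  0.79 -7.42]
```

Request:
{"op": "arm_command", "data": {
  "delta_pos": [
    [-0.3,0.1,-1],
    [-0.6,0.2,-2],
    [-0.9,0.3,-3],
    [-1.2,0.4,-4],
    [-1.5,0.4,-5],
    [-1.8,0.4,-6],
    [-2.1,0.4,-7],
    [-2.4,0.4,-8],
    [-2.7,0.4,-9],
    [-3,0.4,-10]
  ],
  "spin": [0,0,0,0,0,0,0,0,0,0]
}}

```text
time: 5.93
tcp_pos: [-0.3684, -0.3843, 0.786]
tcp_rot: [2.661, 1.372, -0.079]
wrist_force: [-0.3, -1.2, -0.7]
finger_gap: 0.602
finger_force: 0.0
```

```bash
python3 -c "
from h import *
move((-.36,-.36,1.04))"
```

```text
t 5.9333 q [ 2.463  0.217 -0.196  0.818 -0.081  2.004  1.617] p [-0.3684 -0.3843  0.786 ] F [-0.3 -1.2 -0.7] M [ 0.07 -0.   -0.06] gap 0.6015430348349521 
 [[ 0.581  0.813  0.02 ]
 [ 0.806 -0.572 -0.154]
 [-0.114  0.106 -0.988]] yaw_y -0.6127
units [-0.11  0.5  -6.36]
```

Request:
{"op": "arm_command", "data": {
  "delta_pos": [
    [-0.1,0.4,-2],
    [-0.1,0.5,-4],
    [-0.1,0.5,-6],
    [-0.1,0.5,-8],
    [-0.1,0.5,-10],
    [-0.1,0.5,-10],
    [-0.1,0.5,-10],
    [-0.1,0.5,-10],
    [-0.1,0.5,-10]
  ],
  "spin": [0,0,0,0,0,0,0,0,0]
}}

```text
time: 6.68
tcp_pos: [-0.3149, -0.337, 0.8187]
tcp_rot: [2.64, 1.36, -0.149]
wrist_force: [0.1, 0.3, 1.0]
finger_gap: 0.602
finger_force: 0.0
```

```bash
python3 -c "
from h import *
move((-.36,-.36,1.04))"
```

```text
t 6.6833 q [ 2.73   0.089 -0.483  0.898 -0.08   2.003  1.593] p [-0.3149 -0.337   0.8187] F [0.1 0.3 1. ] M [ 0.21 -0.04 -0.04] gap 0.6022295885832014 
 [[ 0.58   0.815 -0.011]
 [ 0.798 -0.57  -0.194]
 [-0.165  0.103 -0.981]] yaw_y -0.6106
units [-2.02 -0.02 -5.3 ]
```

Request:
{"op": "arm_command", "data": {
  "delta_pos": [
    [0.3,0.9,0.35],
    [0.6,1.8,0.7],
    [0.9,2.7,1.05],
    [1.2,3.6,1.4],
    [1.5,4.5,1.75],
    [1.8,5.4,2.1],
    [2.1,6.3,2.45],
    [2.4,7.2,2.8],
    [2.7,8.1,3.15],
    [2.9,9.2,3.5],
    [2.9,9.2,3.5]
  ],
  "spin": [0,0,0,0,0,0,0,0,0,0,0]
}}

```text
time: 7.6
tcp_pos: [0.0555, -0.4818, 0.6991]
tcp_rot: [2.636, 1.368, -0.146]
wrist_force: [0.1, 0.6, 0.3]
finger_gap: 0.602
finger_force: 0.0
```

```bash
python3 -c "
from h import *
move((.45,-.10,.45),-.218)"
```

```text
t 7.6 q [ 2.365  0.01  -0.992  1.262  0.056  1.684  0.771] p [ 0.0555 -0.4818  0.6991] F [0.1 0.6 0.3] M [ 0.18 -0.01 -0.01] gap 0.6021174509813679 
 [[ 0.575  0.818 -0.009]
 [ 0.802 -0.566 -0.194]
 [-0.164  0.104 -0.981]] yaw_y -0.6048
units [14.34  2.02  4.17]
spin -3.6937334635201173
```

Request:
{"op": "arm_command", "data": {
  "delta_pos": [
    [1,0.15,0.3],
    [2,0.3,0.6],
    [3,0.4,0.9],
    [4,0.55,1.2],
    [5,0.7,1.5],
    [6,0.85,1.75],
    [7,1,2],
    [8,1.1,2.3],
    [9,1.25,2.6],
    [10,1.4,2.9],
    [11,1.55,3.2],
    [12,1.7,3.5]
  ],
  "spin": [-0.3,-0.6,-0.9,-1.2,-1.5,-1.8,-2.1,-2.4,-2.7,-3,-3.3,-3.7]
}}

```text
time: 8.6
tcp_pos: [0.3595, -0.1836, 0.5054]
tcp_rot: [2.34, 1.856, -0.194]
wrist_force: [1.0, -0.5, -0.2]
finger_gap: 0.6
finger_force: 0.0
```

```bash
python3 -c "
from h import *
move((.449,.034,.298),-.218)"
```

```text
t 8.6 q [ 1.727 -0.362 -1.071  1.809 -0.158  1.396  0.454] p [ 0.3595 -0.1836  0.5054] F [ 1.  -0.5 -0.2] M [ 0.05 -0.16  0.01] gap 0.5997239901141884 
 [[ 0.227  0.974 -0.009]
 [ 0.955 -0.224 -0.196]
 [-0.193  0.036 -0.981]] yaw_y -0.2262
units [6.7  0.77 4.  ]
spin -0.07854297202220183
```

Request:
{"op": "arm_command", "data": {
  "delta_pos": [
    [0.7,0.1,0.4],
    [1.4,0.2,0.8],
    [2.1,0.3,1.2],
    [2.8,0.4,1.6],
    [3.5,0.5,2],
    [4.2,0.6,2.4],
    [4.9,0.7,2.8],
    [5.6,0.8,3.2],
    [6.2,0.8,3.6],
    [6.7,0.8,4],
    [6.7,0.8,4]
  ],
  "spin": [0,0,0,0,0,0,0,0,-0.1,-0.1,-0.1]
}}

```text
time: 9.52
tcp_pos: [0.4497, 0.0323, 0.297]
tcp_rot: [2.333, 1.867, -0.197]
wrist_force: [0.8, 0.3, 0.7]
finger_gap: 0.601
finger_force: 0.0
```

```bash
python3 -c "
from h import *
move((.447,.005,.1505),-.218)"
```

```text
t 9.5167 q [ 0.797  0.319 -1.196  1.994  0.517  1.174 -0.855] p [0.4497 0.0323 0.297 ] F [0.8 0.3 0.7] M [ 0.06 -0.07  0.01] gap 0.6006420560724671 
 [[ 0.218  0.976 -0.011]
 [ 0.957 -0.216 -0.196]
 [-0.193  0.032 -0.981]] yaw_y -0.218
units [ 0.04 -0.04  3.72]
spin -0.00033442593065447396
```

Request:
{"op": "arm_command", "data": {
  "delta_pos": [
    [0,0,0.6],
    [0,0,1.2],
    [0,0,1.8],
    [0,0,2.4],
    [0,0,2.9],
    [0,0,3.3],
    [0,0,3.6],
    [0,0,3.7],
    [0,0,3.7]
  ],
  "spin": [0,0,0,0,0,0,0,0,0]
}}

```text
time: 10.27
tcp_pos: [0.4479, 0.002, 0.1532]
tcp_rot: [2.333, 1.867, -0.198]
wrist_force: [-0.2, -0.5, 0.1]
finger_gap: 0.601
finger_force: 0.0
```

```bash
python3 - <<'E'
from h import *
move((.447,.005,.1505),-.218)
a=cv2.resize(camera("side")[180:300,260:420,::-1],None,fx=2.5,fy=2.5,interpolation=cv2.INTER_CUBIC)
b=cv2.resize(camera("top")[170:300,250:390,::-1],None,fx=2.5,fy=2.5,interpolation=cv2.INTER_CUBIC)
h=max(a.shape[0],b.shape[0]); p=lambda x:np.pad(x,((0,h-x.shape[0]),(0,0),(0,0)))
cv2.imwrite("pics/g1.png",np.hstack([p(a),p(b)]))
E
```

```text
t 10.2667 q [ 0.642  0.543 -0.983  2.128  0.81   0.951 -1.076] p [0.4479 0.002  0.1532] F [-0.2 -0.5  0.1] M [ 0.18 -0.12 -0.04] gap 0.6007913919905047 
 [[ 0.218  0.976 -0.011]
 [ 0.956 -0.216 -0.196]
 [-0.194  0.032 -0.981]] yaw_y -0.2181
units [ 0.08 -0.04  0.05]
spin -0.0012416074000388203
```

View pics/g1.png

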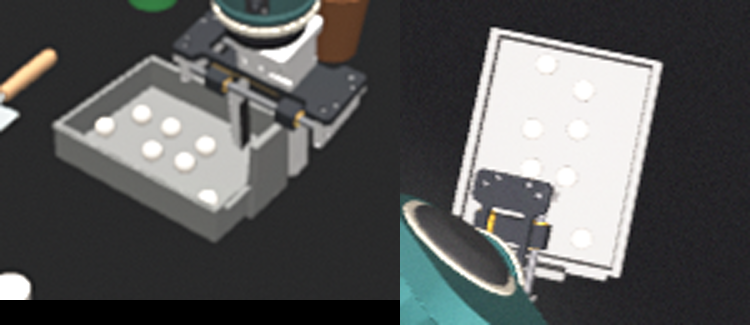

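The crop shows the inner finger at (240,115) and the outer one at (297,145), straddling the plate at (265,170). The top view agrees. I'll close on it.

Request:
{"op": "arm_command", "data": {
  "delta_pos": [
    [0,0,0],
    [0,0,0],
    [0,0,0],
    [0,0,0],
    [0,0,0],
    [0,0,0],
    [0,0,0],
    [0,0,0]
  ],
  "spin": [0,0,0,0,0,0,0,0],
  "gripper": 0
}}

```text
time: 11.03
tcp_pos: [0.448, 0.0024, 0.1536]
tcp_rot: [2.335, 1.867, -0.196]
wrist_force: [-4.8, 1.5, 6.0]
finger_gap: 0.111
finger_force: 30.0
```

Request:
{"op": "arm_command", "data": {
  "delta_pos": [
    [-0.02,0,-0.1],
    [-0.04,0,-0.2],
    [-0.06,0,-0.3],
    [-0.08,0,-0.4],
    [-0.1,0.02,-0.5],
    [-0.12,0.02,-0.6],
    [-0.14,0.02,-0.7],
    [-0.16,0.03,-0.8],
    [-0.18,0.03,-0.9],
    [-0.2,0.03,-1],
    [-0.2,0.03,-1],
    [-0.2,0.03,-1]
  ],
  "spin": [0,0,0,0,0,0,0,0,0,0,0,0]
}}

```text
time: 12.03
tcp_pos: [0.4483, 0.0021, 0.1946]
tcp_rot: [2.334, 1.866, -0.194]
wrist_force: [-0.2, -0.1, -5.6]
finger_gap: 0.107
finger_force: 30.0
```

```bash
python3 - <<'E'
from h import *
st()
a=cv2.resize(camera("side")[160:300,240:420,::-1],None,fx=2.2,fy=2.2,interpolation=cv2.INTER_CUBIC)
b=cv2.resize(camera("top")[160:300,240:390,::-1],None,fx=2.2,fy=2.2,interpolation=cv2.INTER_CUBIC)
cv2.imwrite("pics/g2.png",np.hstack([a,b]))
E
```

```text
t 12.0333 q [ 0.708  0.472 -1.054  2.102  0.719  1.005 -0.992] p [0.4483 0.0021 0.1946] F [-0.2 -0.1 -5.6] M [ 0.45  0.46 -0.01] gap 0.10661731495538795 
 [[ 0.219  0.976 -0.009]
 [ 0.957 -0.217 -0.194]
 [-0.191  0.034 -0.981]] yaw_y -0.2185
```

View pics/g2.png

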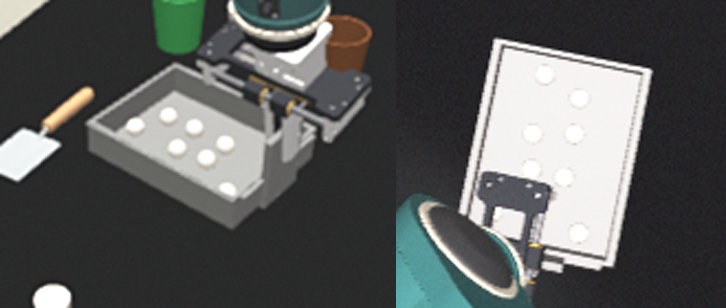

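Request:
{"op": "arm_command", "data": {
  "delta_pos": [
    [-0.05,0.01,-0.25],
    [-0.12,0.02,-0.6],
    [-0.2,0.03,-1.05],
    [-0.3,0.05,-1.55],
    [-0.4,0.07,-2.05],
    [-0.5,0.09,-2.55],
    [-0.6,0.1,-3.05],
    [-0.7,0.12,-3.5],
    [-0.77,0.14,-3.9],
    [-0.82,0.15,-4.15],
    [-0.85,0.15,-4.3],
    [-0.85,0.15,-4.3]
  ],
  "spin": [0,0,0,0,0,0,0,0,0,0,0,0]
}}

```text
time: 13.13
tcp_pos: [0.4484, 0.0019, 0.3707]
tcp_rot: [2.333, 1.866, -0.194]
wrist_force: [1.1, 0.5, -4.8]
finger_gap: 0.107
finger_force: 30.0
```

Request:
{"op": "arm_command", "data": {
  "delta_pos": [
    [0,0,0],
    [0,0,0],
    [0,0,0],
    [0,0,0],
    [0,0,0],
    [0,0,0],
    [0,0,0],
    [0,0,0],
    [0,0,0],
    [0,0,0],
    [0,0,0],
    [0,0,0]
  ],
  "spin": [-0.2,-0.5,-0.9,-1.3,-1.7,-2.1,-2.5,-2.9,-3.3,-3.7,-4.1,-4.5]
}}

```text
time: 14.13
tcp_pos: [0.448, 0.0017, 0.3689]
tcp_rot: [1.849, 2.39, -0.244]
wrist_force: [0.4, 0.2, -5.2]
finger_gap: 0.104
finger_force: 30.0
```

```bash
python3 -c "
from h import *
st()"
```

```text
t 14.1333 q [ 0.964  0.168 -1.232  1.914  0.362  1.256 -0.142] p [0.448  0.0017 0.3689] F [ 0.4  0.2 -5.2] M [0.26 0.42 0.05] gap 0.10427164619010397 
 [[-0.252  0.968 -0.011]
 [ 0.95   0.245 -0.193]
 [-0.185 -0.059 -0.981]] yaw_y 0.248
```

Lean is unchanged and the yaw turns as I wanted. I'll keep spinning gently, to about 110° in total.

Request:
{"op": "arm_command", "data": {
  "delta_pos": [
    [0,0,0],
    [0,0,0],
    [0,0,0],
    [0,0,0],
    [0,0,0],
    [0,0,0],
    [0,0,0],
    [0,0,0],
    [0,0,0],
    [0,0,0],
    [0,0,0],
    [0,0,0]
  ],
  "spin": [-0.5,-1,-1.5,-2,-2.5,-3,-3.5,-4,-4.5,-5,-5.5,-6]
}}

```text
time: 15.13
tcp_pos: [0.448, 0.0017, 0.3689]
tcp_rot: [1.037, 2.893, -0.289]
wrist_force: [1.7, -0.1, -4.9]
finger_gap: 0.105
finger_force: 30.0
```

Request:
{"op": "arm_command", "data": {
  "delta_pos": [
    [0,0,0],
    [0,0,0],
    [0,0,0],
    [0,0,0],
    [0,0,0],
    [0,0,0],
    [0,0,0],
    [0,0,0],
    [0,0,0],
    [0,0,0],
    [0,0,0],
    [0,0,0]
  ],
  "spin": [-0.5,-1,-1.5,-2,-2.5,-3,-3.5,-4,-4.5,-5,-5.5,-6]
}}

```text
time: 16.13
tcp_pos: [0.4481, 0.0017, 0.369]
tcp_rot: [-0.094, -3.12, 0.306]
wrist_force: [-1.0, 0.5, -5.0]
finger_gap: 0.104
finger_force: 30.0
```

```bash
python3 - <<'E'
from h import *
st()
a=cv2.resize(camera("side")[100:320,180:480,::-1],None,fx=1.3,fy=1.3,interpolation=cv2.INTER_CUBIC)
b=cv2.resize(camera("top")[100:320,150:400,::-1],None,fx=1.3,fy=1.3,interpolation=cv2.INTER_CUBIC)
cv2.imwrite("pics/g3.png",np.hstack([a,b]))
E
```

```text
t 16.1333 q [ 0.979  0.175 -1.251  1.914  0.37   1.259  1.108] p [0.4481 0.0017 0.369 ] F [-1.   0.5 -5. ] M [-0.13 -0.11  0.04] gap 0.10362891419549773 
 [[-0.998  0.059 -0.011]
 [ 0.06   0.979 -0.194]
 [-0.001 -0.194 -0.981]] yaw_y 1.5106
```

View pics/g3.png

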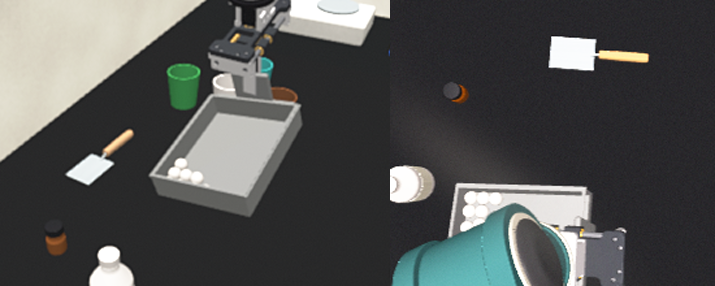

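The top view shows the balls massed at the far-right corner (about (455,185) in the picture), and the side view shows them near (168–205, 162–185). The far wall and the arm hide some of them, so I'll compute the tray pose and each ball's distance.

```bash
cat >> h.py <<'E'
def tray_pose():
    T0=np.array([[.219,.976,-.009],[.957,-.217,-.194],[-.191,.034,-.981]]); p0=np.array([.4483,.0021,.1946])
    c,s_=np.cos(-.2185),np.sin(-.2185); Rt=np.array([[c,-s_,0],[s_,c,0],[0,0,1]]); pt=np.array([.5568,-.0397,.041])
    s=observe(); T=R.from_rotvec(s["tcp_rot"]).as_matrix(); rel=T@T0.T
    return rel@Rt, s["tcp_pos"]+rel@(pt-p0)
def onfloor(n,uv,Rt,pt,h=.016):
    o=get_calibration(n)["world_from_camera"][:3,3]; d=ray(n,uv,0)-o
    a=Rt.T@(o-pt); b=Rt.T@d; return a+b*(h-a[2])/b[2]
E
python3 - <<'E'
from h import *
Rt,pt=tray_pose(); print("tilt",np.arccos(Rt[2,2]),"downhill tray xy",-Rt[2,:2].round(3),"pt",pt.round(3))
for n in("top","side"):
    im=camera(n); sm=np.ascontiguousarray(im[:,:,::-1])
    for p in[(110,85,45),(110,-85,45),(-110,85,45),(-110,-85,45)]:
        q=proj(n,Rt@np.array(p)/1000+pt); print(n,p,q.round(0),end=" "); cv2.circle(sm,tuple(int(x) for x in q),2,(0,0,255),-1)
    g=im.min(2)
    q=[proj(n,Rt@np.array(p)/1000+pt) for p in[(105,80,16),(105,-80,16),(-105,-80,16),(-105,80,16)]]
    m=np.zeros_like(g); cv2.fillPoly(m,[np.int32(q)],255)
    print("\nlevels",np.percentile(g[m>0],[50,70,90,99]))
    x,y,w,h=cv2.boundingRect(np.int32(q)); cv2.imwrite(f"pics/g4{n}.png",cv2.resize(sm[y-15:y+h+15,x-15:x+w+15],None,fx=3,fy=3,interpolation=cv2.INTER_CUBIC)); print("origin",x-15,y-15)
a,b=cv2.imread("pics/g4top.png"),cv2.imread("pics/g4side.png"); H=max(len(a),len(b)); P=lambda i:np.pad(i,((0,H-len(i)),(0,0),(0,0)))
o=np.hstack([P(a),P(b)]); print(a.shape,b.shape); s=min(1,800/o.shape[1],600/o.shape[0]); print(s); cv2.imwrite("pics/g4.png",cv2.resize(o,None,fx=s,fy=s))
E
```

```text
tilt 0.29790217604393476 downhill tray xy [ 0.227 -0.187] pt [0.44  0.079 0.193]
top (110, 85, 45) [191. 322.] top (110, -85, 45) [204. 240.] top (-110, 85, 45) [294. 332.] top (-110, -85, 45) [303. 245.] 
levels [100.  214.2 242.  255. ]
origin 185 229
side (110, 85, 45) [368. 252.] side (110, -85, 45) [297. 235.] side (-110, 85, 45) [410. 179.] side (-110, -85, 45) [343. 171.] 
levels [191. 192. 193. 255.]
origin 288 166
(348, 402, 3) (327, 408, 3)
0.9876543209876543
```

View pics/g4.png

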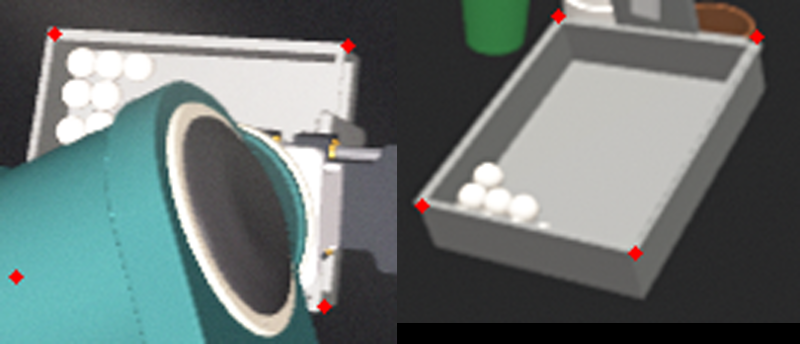

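Predicted rim corners fall on the real ones, so nothing has slipped. Tilt is 0.298 rad, downhill to far-right. Seven balls are visible in top, and the eighth shows as a sliver at (543,225) in the side part. I'll check the distances, then hand in.

```bash
python3 - <<'E'
from h import *
Rt,pt=tray_pose(); s=2.963
B=[onfloor("top",(185+u/s,229+v/s),Rt,pt) for u,v in((82,63),(75,95),(70,130),(110,65),(103,95),(98,128),(138,67))]
B.append(onfloor("side",(288+(543-397)/s,166+226/s),Rt,pt,.027))
d=[np.linalg.norm(b-np.array([.105,-.08,.005])) for b in B]
print(np.round(B,3),np.round(d,3)); st_=observe(); print(st_["finger_force"],np.abs(st_["joint_velocities"]).max())
if max(d)<.11: print(sign_off())
E
```

```text
[[ 0.101 -0.067  0.016]
 [ 0.103 -0.043  0.016]
 [ 0.102 -0.018  0.016]
 [ 0.079 -0.067  0.016]
 [ 0.081 -0.045  0.016]
 [ 0.081 -0.021  0.016]
 [ 0.056 -0.066  0.016]
 [ 0.091  0.002  0.027]] [0.017 0.038 0.063 0.031 0.044 0.065 0.052 0.086]
29.984481632709503 0.0072517550813262
the job is handed in; nothing more can be done
None
```

The job is handed in with the tray held still by the gripper alone, tilted about 0.30 rad, and all eight balls gathered in the far-right corner on the jar's side, at most about 86 mm from it; the hand-in returned no verdict.

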